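# Close a germination tray with its cover plate

### The job

Slide the loose grey cover plate along the shelf of the green germination tray, between the guides, until it is over the seed bed, then press it down past the sprung catches so that it lies flat and level on the bed under all four of them. Do not drop or throw the plate, and leave the other things on the bench where they are.

Things in the scene. Friction and masses are not known exactly. Their poses are not given: they have to be found in the camera images.
- tray: Fixed green germination tray, 210 (its x) by 370 mm (its y). Origin: centre of its underside, on the bench. Solid loading shelf from y -185 to -5 mm, top at z 60 mm. Beyond it the sunken bed of speckled grey felt, x -61.5 to 61.5, y -5 to 148, z 36 mm. Guides 12 mm wide, tops at z 74 mm, stand along both long sides of the bed and across its far (+y) end; no guide next to the shelf.
- mouth (a point): Middle of the open end of the guides, at shelf height (tray frame x 0, y -5, z 60 mm), axes as the tray's. The plate enters here towards +y. From here the two side guides flare outwards towards the shelf: 123 mm apart at y -5 mm, about 150 mm apart at y -40 mm.
- catches (a point): Midpoint of the four sprung steel rollers (tray x 0, y 71.5, z 51.5 mm), axes as the tray's. Each is 16 mm long and across and sticks out 5 mm from a long wall of the bed, at y 26.5 and 116.5 mm, top level with the shelf. They carry the plate at shelf height until it is pressed past them (roughly 10 to 16 N at one end, then the other), then spring out over it.
- plate: Loose flat grey plastic cover plate, 120 mm (its x) by 150 mm (its y) by 10 mm thick, 0.25 kg, no handle. Origin: centre of its underside; z up. It starts lying on the tray's shelf, its y roughly along the tray's y, somewhat askew and up to 40 mm off to one side, its rear end overhanging the end of the shelf.
- bed (a point): Point on the tray's seed bed surface, at its centre (tray frame x 0, y 71.5, z 36 mm): where the plate's origin must end. Axes as the tray's.
- jar: Bystander: amber glass jar, 70 mm diameter, 110 mm high; origin centre of its foot.
- pot: Bystander: terracotta pot, 84 mm across, 75 mm high; origin centre of its foot.
- scissors: Bystander: scissors lying flat, about 165 mm long, 10 mm high; origin at the pivot.
- scoop: Bystander: seed spoon lying flat, 170 mm long; origin under its middle.
- brush: Bystander: brush lying flat, 180 mm long; origin under its middle.
- bottle: Bystander: glass bottle, 66 mm diameter, 170 mm high; origin centre of its foot.
- scale: Bystander: red bench scale, 150 x 130 mm, 42 mm high with its round pan; origin centre of its underside.
Not all that is in view belongs to the job. There is more than one size of the plate; the one meant has the size given above.

How it is judged:
By the outcome, as a careful person would: the job done as asked, in the order asked, and still so for the second after the job is handed in, with the robot touching nothing.
It also fails if it takes over 72 s, if anything falls off the work surface, if the arm or the gripper's body presses on something with over 40 N, if the wrist force passes 120 N, or if a joint passes its speed limit or range.

### The arm

A 6-joint arm with a two-finger parallel gripper is mounted at the origin on the work surface. World frame = base frame: x ahead of the robot, y to its left, z up, the work surface at z = 0. Lengths are in m, angles in rad, forces in N, time in s.
With the tool pointing down it reaches from about 0.425 to 0.95 m from the base axis. Payload 3.5 kg.
Tool frame: the origin (TCP) lies midway between the tips of the shut fingers; the grasp point (between the pads) lies 19 mm behind it; z points along the fingers, y is the line along which they close (so a half turn about z gives the same grasp; the last joint's range is limited). The gripper opens to 85 mm and grips with 20 to 120 N. Pads are 22 mm wide; open, the fingers measure 114 mm over their backs; the gripper's body (76 mm by 85 mm) begins 54 mm behind the grasp point. The pads swing forward as they close: fully open they stand 13 mm farther back than shut.
Start: joints at [1.078, 0.286, 1.577, -0, 1.279, -0.15], TCP at [0.227, 0.636, 0.21] pointing down, gripper open.
Joint ranges: [-2.77, 2.77], [-0.9, 2.22], [0.21, 2.48], [-1.53, 4.67], [0.24, 2.81], [-2.84, 2.84]. Speed limits (rad/s): [2.79, 2.79, 3.14, 3.14, 3.14, 3.14].

### API

Orientations are given as a unit quaternion [x, y, z, w].
In Python, from plant import ctrl gives the robot as it stands.
- The arm moves only by the tool move_arm, never from a script. Its argument "plan" is a list of rows, each an object of numbers: "x", "y", "z": the shift along the tool's x, y, z in m; "yaw": the turn about the tool's z in rad; "fingers": the closure, from 0 (fully open) to 1 (shut). In form: [{"x": .., "y": .., "z": .., "yaw": .., "fingers": ..}, ...]. A call has 1 to 5 rows; each row is the pose to reach, as a shift and turn from the pose commanded when the call began, along the tool's axes at that moment; what a row does not reach only later rows make up. A row lasts 1/10 s, in which the tool goes at most 50 mm and 8.59 degrees, less where a joint would pass 70% of its speed; a pose out of reach is approached as far as the arm can. A call with a gripper value outside its range is refused whole. The fingers move at their own pace and stop on an object; "force" is the grip in N (left out, the last holds). Time passes only in rows, so rows that repeat a pose let the fingers close. It gives the time, the measured TCP pose, the force, the opening and the grip force at its end, in the units of the state.
- ctrl.get_state(): the state, without advancing time (a new reading comes with each control period).
- ctrl.read_camera(name): name is "side" or "top" or "wrist"; returns the picture (384x512x3 uint8, red, green, blue); there is no depth.
- ctrl.camera_model(name): a dict with "intrinsics" (3x3 intrinsics, pixels), "cam_to_world" (4x4, takes a point from camera to world coordinates); the wrist camera has in their place "tool_from_camera" (4x4, takes a point from camera to tool coordinates, whose origin is the TCP and whose axes are the flange's). Camera axes: x right, y up, looking along -z (the intrinsics and any distortion apply to the point x, -y, -z); pixel columns grow to the right and rows downward; lengths in m; the calibration is good to about 2 mm. A picture is of the moment at which its call begins: read the wrist's pose just before it. camera_model takes no time and is no camera call.
- ctrl.sign_off(): hands the job in; it is judged then, once.
The state is a dict: "time": time; "qpos": joint angles; "dq": joint speeds; "joint_efforts": joint torques, N m; "eef_pos": TCP position; "tcp_rot": TCP orientation; "contact_force": force on the tool from outside, world axes, zero at the start; "wrist_torque": the same for the moment, N m; "opening": opening from 0.0 (shut) to 1.0 (fully open); "finger_force": force on a finger pad.
Only numpy, scipy, OpenCV 4.12 (cv2) and the standard library are available. Lean on these libraries where they do the work, as an engineer would, in place of code of your own. Each camera call takes 0.05 s, during which the arm holds its last target. There are 200 camera calls.

## Working session

There is one attempt and no reset: what is moved stays moved. The work goes in short steps, Python scripts to look and compute and a tool call to move; the robot and the scene stay as the last step left them, time stands still between calls to the robot, and variables do not carry over. Pictures are saved under pics/ and viewed, at most 10 in all, crops included, and the job is handed in when it is done.

Besides the shell and the picture viewer there is one more tool, called by a JSON object that holds its "fn" and its "kwargs", one argument or row to a line. move_arm: Moves the arm, as the interface text tells. Its arguments: {"type":"object","properties":{"plan":{"type":"array"},"force":{"type":"number"}},"required":["plan"]}

```bash
ls; mkdir -p pics; python3 - <<'E'
from plant import ctrl
import cv2,numpy as np
s=ctrl.get_state();print({k:np.round(v,3).tolist() for k,v in s.items()})
a=ctrl.read_camera("top");b=ctrl.read_camera("side")
np.savez("im0.npz",top=a,side=b)
cv2.imwrite("pics/top0.png",cv2.resize(a,(800,600))[:,:,::-1]);cv2.imwrite("pics/side0.png",b[:,:,::-1])
for n in("top","side","wrist"):print(n,ctrl.camera_model(n))
E
```

```text
pics
{'time': 0.0, 'qpos': [1.078, 0.287, 1.578, 0.0, 1.279, -0.15], 'dq': [-0.0, 0.0, -0.003, 0.0, 0.002, -0.001], 'joint_efforts': [-0.001, -40.597, -29.263, -0.0, 0.006, 0.0], 'eef_pos': [0.227, 0.635, 0.208], 'tcp_rot': [0.171, 0.985, -0.001, -0.0], 'contact_force': [0.37, 1.287, 0.44], 'wrist_torque': [-0.035, -0.02, -0.007], 'finger_force': 0.0, 'opening': 1.002}
top {'intrinsics': array([[393.50197672,   0.        , 255.09208571],
       [  0.        , 393.50197672, 189.70930302],
       [  0.        ,   0.        ,   1.        ]]), 'cam_to_world': array([[-9.48396321e-04,  9.95116041e-01, -9.87074764e-02,
         4.35281419e-01],
       [-9.99810620e-01, -2.86223823e-03, -1.92492254e-02,
        -4.39456960e-02],
       [-1.94377373e-02,  9.86705273e-02,  9.94930300e-01,
         1.35623676e+00],
       [ 0.00000000e+00,  0.00000000e+00,  0.00000000e+00,
         1.00000000e+00]])}
side {'intrinsics': array([[414.68321308,   0.        , 251.12617123],
       [  0.        , 414.68321308, 192.31585114],
       [  0.        ,   0.        ,   1.        ]]), 'cam_to_world': array([[ 0.9993462 ,  0.00346457, -0.0359884 ,  0.50710119],
       [-0.03211285,  0.54239107, -0.83951218, -1.14543349],
       [ 0.01661124,  0.84011899,  0.54214771,  0.80240004],
       [ 0.        ,  0.        ,  0.        ,  1.        ]])}
wrist {'intrinsics': array([[288.72757074,   0.        , 254.92527905],
       [  0.        , 288.72757074, 189.66809238],
       [  0.        ,   0.        ,   1.        ]]), 'tool_from_camera': array([[ 5.99526885e-05,  9.47454472e-01,  3.19890639e-01,
         8.07678554e-02],
       [ 9.99999931e-01, -1.73698918e-04,  3.27046559e-04,
         8.87291035e-04],
       [ 3.65426383e-04,  3.19890597e-01, -9.47454417e-01,
        -1.64012993e-01],
       [ 0.00000000e+00,  0.00000000e+00,  0.00000000e+00,
         1.00000000e+00]])}
```

View pics/top0.png

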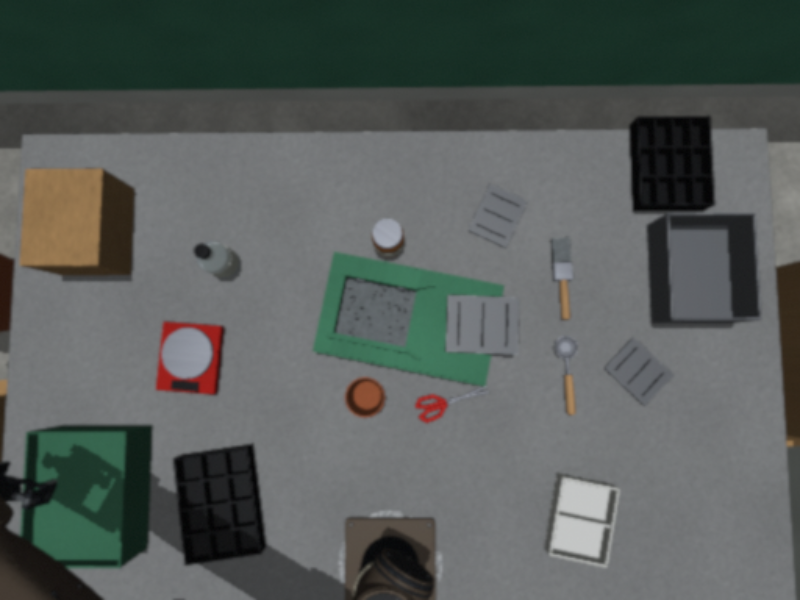

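View pics/side0.png

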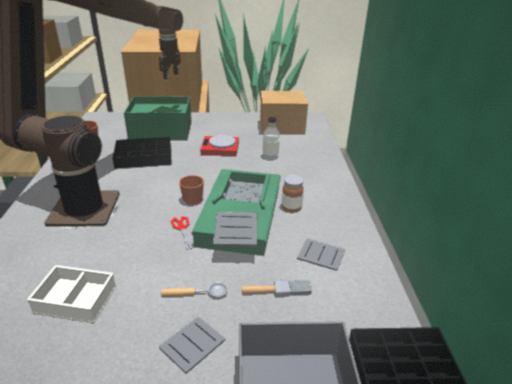

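The top view (800x600) shows three grey slotted plates. One lies on the tray shelf at (482,325), and two lie on the bench at (497,215) and (638,371). The first fits the description because it is on the shelf and overhangs its end. I'll measure it and confirm in a crop.

```bash
cat > h.py <<'E'
import numpy as np,cv2
from plant import ctrl
def ray(name,uv,z,T=None):
    m=ctrl.camera_model(name);K=m["intrinsics"];C=m["cam_to_world"] if T is None else T
    uv=np.atleast_2d(np.asarray(uv,float))
    d=np.c_[(uv[:,0]-K[0,2])/K[0,0],-(uv[:,1]-K[1,2])/K[1,1],-np.ones(len(uv))]@C[:3,:3].T
    return C[:3,3]+d*((z-C[2,3])/d[:,2])[:,None]
def proj(name,P,T=None):
    m=ctrl.camera_model(name);K=m["intrinsics"];C=m["cam_to_world"] if T is None else T
    p=(np.atleast_2d(P)-C[:3,3])@C[:3,:3]
    return np.c_[K[0,2]+K[0,0]*p[:,0]/-p[:,2],K[1,2]-K[1,1]*p[:,1]/-p[:,2]]
def wristT(s=None):
    from scipy.spatial.transform import Rotation as R
    s=s or ctrl.get_state();T=np.eye(4);T[:3,:3]=R.from_quat(s["tcp_rot"]).as_matrix();T[:3,3]=s["eef_pos"]
    return T@ctrl.camera_model("wrist")["tool_from_camera"]
E
python3 - <<'E'
from h import *
im=np.load("im0.npz")["top"]
hsv=cv2.cvtColor(im,cv2.COLOR_RGB2HSV)
g=((hsv[...,0]>60)&(hsv[...,0]<90)&(hsv[...,1]>90)).astype(np.uint8)
g[:140]=0;g[260:]=0;g[:,:190]=0;g[:,345:]=0
g=cv2.morphologyEx(g,cv2.MORPH_OPEN,np.ones((3,3)))
ys,xs=np.nonzero(g);pts=np.c_[xs,ys].astype(np.float32)
h=cv2.convexHull(pts)[:,0]
q=cv2.approxPolyDP(h,5,True)[:,0];print("hull",q.tolist());
for z in(.06,.074):print(z,np.round(ray("top",q,z),3).tolist())
r=cv2.minAreaRect(ray("top",h,.06)[:,:2].astype(np.float32));print(r)
# plate: grey in ROI, bright
roi=np.zeros_like(g);roi[180:236,280:338]=1
p=(roi>0)&(hsv[...,1]<50)
print("grey stats",im[200,290],im[200,345],im[230,335])
c=im[140:260,190:350];cv2.imwrite("pics/crop.png",cv2.resize(c,None,fx=5,fy=5,interpolation=cv2.INTER_CUBIC)[:,:,::-1])
E
```

```text
hull [[320.0, 183.0], [309.0, 245.0], [201.0, 223.0], [214.0, 163.0]]
0.06 [[0.586, -0.234, 0.06], [0.382, -0.194, 0.06], [0.454, 0.159, 0.06], [0.654, 0.118, 0.06]]
0.074 [[0.584, -0.231, 0.074], [0.383, -0.193, 0.074], [0.454, 0.157, 0.074], [0.652, 0.117, 0.074]]
((0.5182589292526245, -0.03814341127872467), (0.36476343870162964, 0.21349415183067322), 78.42855834960938)
grey stats [121 125 129] [115 118 119] [120 122 124]
```

View pics/crop.png

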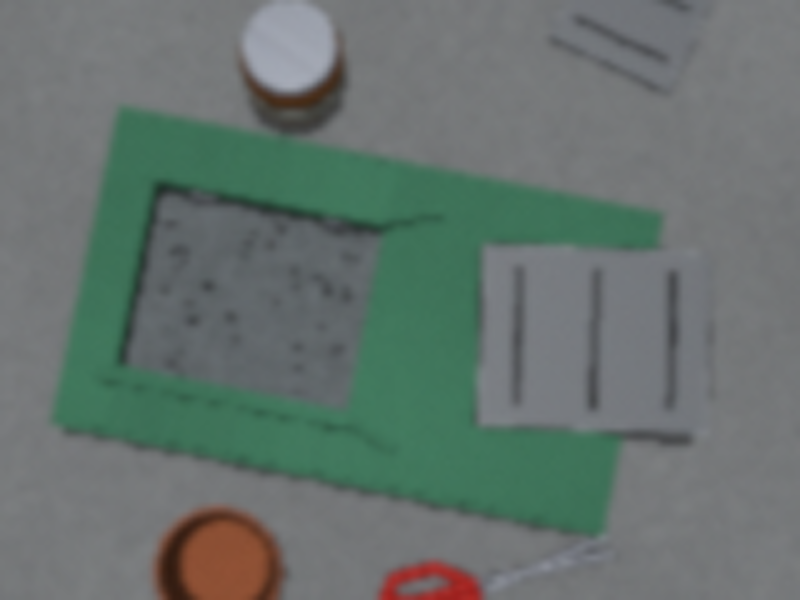

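The crop confirms it: the plate is on the green shelf, with corners at about (485,245), (713,252), (692,437) and (478,425). It is offset to tray +x, askew by about 10° and overhanging the rear. I'll bring the wrist camera over it.

{"fn": "move_arm", "kwargs": {
  "plan": [
    {"x": -0.03,"y": -0.03,"z": -0.03},
    {"x": -0.06,"y": -0.06,"z": -0.06},
    {"x": -0.09,"y": -0.095,"z": -0.08},
    {"x": -0.12,"y": -0.13,"z": -0.08},
    {"x": -0.15,"y": -0.16,"z": -0.08}
  ]
}}

```text
validation failed for argument at $.pl...
```

{"fn": "move_arm", "kwargs": {
  "plan": [
    {"x": -0.03,"y": -0.03},
    {"x": -0.06,"y": -0.06},
    {"x": -0.09,"y": -0.095},
    {"x": -0.12,"y": -0.13},
    {"x": -0.15,"y": -0.16}
  ]
}}

```text
validation failed for argument at $.pl...
```

{"fn": "move_arm", "kwargs": {
  "plan": [
    {"x": -0.03,"y": -0.03},
    {"x": -0.06,"y": -0.06},
    {"x": -0.09,"y": -0.095},
    {"x": -0.12,"y": -0.13},
    {"x": -0.15,"y": -0.16}
  ]
}}

```text
validation failed for argument at $.pl...
```

{"fn": "move_arm", "kwargs": {
  "plan": [
    {"x": -0.03,"y": -0.03,"yaw": -0.1},
    {"x": -0.06,"y": -0.06,"yaw": -0.145},
    {"x": -0.08,"y": -0.09,"yaw": -0.145},
    {"x": -0.1,"y": -0.11,"yaw": -0.145},
    {"x": -0.1,"y": -0.11,"yaw": -0.145}
  ]
}}

```text
validation failed for argument at $.pl...
```

```bash
python3 - <<'E'
from h import *
s=ctrl.get_state();T=wristT(s);a=ctrl.read_camera("wrist");np.savez("w1.npz",im=a,T=T)
print(s["time"],np.round(s["eef_pos"],4),np.round(s["tcp_rot"],4),np.round(s["dq"],3))
cv2.imwrite("pics/w1.png",a[:,:,::-1])
E
```

```text
0.1 [0.2266 0.6351 0.2082] [ 1.705e-01  9.853e-01 -1.000e-03 -3.000e-04] [ 0.001 -0.001 -0.003  0.001 -0.001  0.   ]
```

View pics/w1.png

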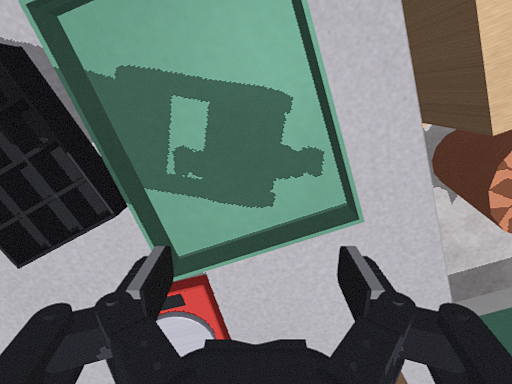

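The move was refused because each row needs every field. The wrist picture, taken at the start pose, shows only the green box, with the fingers at the bottom. I'll resend with full rows.

{"fn": "move_arm", "kwargs": {
  "plan": [
    {"x": -0.03,"y": -0.03,"z": -0.03,"yaw": 0,"fingers": 0},
    {"x": -0.06,"y": -0.06,"z": -0.06,"yaw": 0,"fingers": 0},
    {"x": -0.09,"y": -0.095,"z": -0.08,"yaw": 0,"fingers": 0},
    {"x": -0.12,"y": -0.13,"z": -0.08,"yaw": 0,"fingers": 0},
    {"x": -0.15,"y": -0.16,"z": -0.08,"yaw": 0,"fingers": 0}
  ]
}}

```text
time: 0.65
eef_pos: [0.3149, 0.433, 0.2908]
tcp_rot: [0.17, 0.985, 0.001, 0.001]
contact_force: [1.0, 0.9, 0.3]
opening: 1.002
finger_force: 0.0
```

{"fn": "move_arm", "kwargs": {
  "plan": [
    {"x": -0.03,"y": -0.03,"z": 0,"yaw": 0,"fingers": 0},
    {"x": -0.06,"y": -0.06,"z": 0,"yaw": 0,"fingers": 0},
    {"x": -0.09,"y": -0.095,"z": 0,"yaw": 0,"fingers": 0},
    {"x": -0.12,"y": -0.13,"z": 0,"yaw": 0,"fingers": 0},
    {"x": -0.15,"y": -0.16,"z": 0,"yaw": 0,"fingers": 0}
  ]
}}

```text
time: 1.15
eef_pos: [0.4018, 0.2316, 0.2894]
tcp_rot: [0.171, 0.985, -0.0, 0.0]
contact_force: [0.7, -0.2, -0.6]
opening: 0.996
finger_force: 0.0
```

{"fn": "move_arm", "kwargs": {
  "plan": [
    {"x": -0.03,"y": -0.03,"z": 0,"yaw": 0,"fingers": 0},
    {"x": -0.06,"y": -0.06,"z": 0,"yaw": 0,"fingers": 0},
    {"x": -0.09,"y": -0.095,"z": 0,"yaw": 0,"fingers": 0},
    {"x": -0.12,"y": -0.13,"z": 0,"yaw": 0,"fingers": 0},
    {"x": -0.15,"y": -0.16,"z": 0,"yaw": 0,"fingers": 0}
  ]
}}

```text
time: 1.65
eef_pos: [0.4894, 0.0304, 0.2894]
tcp_rot: [0.171, 0.985, -0.0, 0.0]
contact_force: [-0.5, 1.0, -0.2]
opening: 1.002
finger_force: 0.0
```

{"fn": "move_arm", "kwargs": {
  "plan": [
    {"x": -0.03,"y": -0.03,"z": 0,"yaw": -0.1,"fingers": 0},
    {"x": -0.06,"y": -0.06,"z": 0,"yaw": -0.145,"fingers": 0},
    {"x": -0.1,"y": -0.09,"z": 0,"yaw": -0.145,"fingers": 0},
    {"x": -0.14,"y": -0.11,"z": 0,"yaw": -0.145,"fingers": 0},
    {"x": -0.14,"y": -0.11,"z": 0,"yaw": -0.145,"fingers": 0}
  ]
}}

```text
time: 2.15
eef_pos: [0.5858, -0.1223, 0.2871]
tcp_rot: [0.101, 0.995, -0.0, -0.001]
contact_force: [-0.6, 0.4, -0.8]
opening: 1.001
finger_force: 0.0
```

```bash
python3 - <<'E'
from h import *
s=ctrl.get_state();T=wristT(s);a=ctrl.read_camera("wrist");np.savez("w1.npz",im=a,T=T)
print(s["time"],np.round(s["eef_pos"],4),np.round(s["tcp_rot"],4),np.round(s["dq"],3))
cv2.imwrite("pics/w2.png",a[:,:,::-1])
E
```

```text
2.15 [ 0.5858 -0.1223  0.2871] [ 1.009e-01  9.949e-01 -1.000e-04 -1.200e-03] [ 0.05  -0.072  0.069  0.028  0.055  0.02 ]
```

View pics/w2.png

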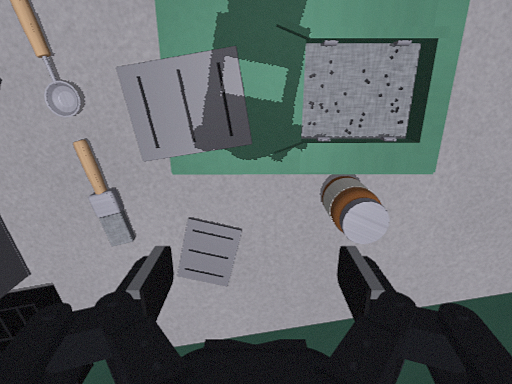

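The wrist view shows the plate with corners near (117,67), (238,46), (252,144) and (146,161). The felt bed lies between (305,43) and (419,138), and the tray edges are clear. I'll refine these edges and check the sizes.

```bash
cat >> h.py <<'E'
def edge(im,p,q,w=6,trim=.12):
    g=cv2.GaussianBlur(im.astype(np.float32),(0,0),1)
    p,q=np.array(p,float),np.array(q,float);d=(q-p)/np.linalg.norm(q-p);n=np.array([-d[1],d[0]])
    t=np.linspace(trim,1-trim,60);o=np.arange(-w,w+.1,.5)
    P=(p+np.outer(t,q-p))[:,None]+o[None,:,None]*n
    v=cv2.remap(g,P[...,0].astype(np.float32),P[...,1].astype(np.float32),cv2.INTER_LINEAR)
    G=np.abs(np.diff(v,axis=1)).sum(-1);k=G.argmax(1)
    pts=np.array([P[i,k[i]] for i in range(len(t))])
    l=cv2.fitLine(pts.astype(np.float32),cv2.DIST_HUBER,0,.5,.01).ravel()
    r=np.abs((pts-l[2:])@np.array([-l[1],l[0]]));return l,np.median(r)
def inter(a,b):
    A=np.c_[a[:2],-b[:2]];t=np.linalg.solve(A,b[2:]-a[2:]);return a[2:]+t[0]*a[:2]
def quad(im,c,w=6):
    L=[edge(im,c[i],c[(i+1)%4],w) for i in range(4)]
    print("res",[round(float(l[1]),2) for l in L])
    return np.array([inter(L[i-1][0],L[i][0]) for i in range(4)])
E
python3 - <<'E'
from h import *
d=np.load("w1.npz");im,T=d["im"],d["T"]
c=quad(im,[(117,67),(238,46),(252,144),(146,161)])
P=ray("wrist",c,.07,T);print(c.round(1).tolist());print(P.round(4).tolist());print("sides",[round(np.linalg.norm(P[i]-P[(i+1)%4]),4) for i in range(4)])
print("plate centre",P.mean(0).round(4))
# tray edges
for n,p,q,z in[("side+x",(260,173),(430,173),.06),("end+y",(467,10),(438,165),.06),("mouth",(305,50),(301,132),.06),("shelfend",(156,5),(160,50),.06),("gtop-x floor",(320,45),(415,47),.036),("floor+y",(419,52),(406,132),.036)]:
    l,r=edge(im,p,q,5);e=np.array([l[2:]-30*l[:2],l[2:]+30*l[:2]]);W=ray("wrist",e,z,T)
    v=W[1]-W[0];a=np.degrees(np.arctan2(v[1],v[0]))%180;print(n,round(float(r),2),W.mean(0).round(4),round(a,2))
E
```

```text
res [0.44, 0.22, 0.52, 0.19]
[[114.30000305175781, 65.69999694824219], [235.1999969482422, 46.400001525878906], [251.8000030517578, 144.10000610351562], [141.89999389648438, 161.39999389648438]]
[[0.442, -0.2673, 0.07], [0.4509, -0.1183, 0.07], [0.5692, -0.1227, 0.07], [0.5625, -0.2728, 0.07]]
sides [np.float64(0.1493), np.float64(0.1184), np.float64(0.1502), np.float64(0.1206)]
plate centre [ 0.5061 -0.1953  0.07  ]
side+x 0.3 [ 0.6373 -0.0038  0.06  ] 78.21
end+y 0.22 [0.5424 0.1439 0.06  ] 168.47
mouth 0.93 [ 0.5186 -0.0462  0.06  ] 172.42
shelfend 0.2 [ 0.4107 -0.206   0.06  ] 169.07
gtop-x floor 0.21 [0.4767 0.0549 0.036 ] 77.71
floor+y 0.25 [0.5503 0.1046 0.036 ] 168.22
```

Tray origin is about v .518, u .065 with its y axis at 78.4°, and all edges agree within about 2 mm. The plate measures 150 x 119.5 mm, as expected. In the tray frame it sits at (+17, -155) mm, turned +8.6°. The tool is already aligned with the tray. I'll side-push from +x with the open fingers.

{"fn": "move_arm", "kwargs": {
  "plan": [
    {"x": -0.02,"y": -0.04,"z": 0.0,"yaw": 0,"fingers": 0},
    {"x": -0.04,"y": -0.083,"z": 0.03,"yaw": 0,"fingers": 0},
    {"x": -0.04,"y": -0.083,"z": 0.08,"yaw": 0,"fingers": 0},
    {"x": -0.04,"y": -0.083,"z": 0.13,"yaw": 0,"fingers": 0},
    {"x": -0.04,"y": -0.083,"z": 0.17,"yaw": 0,"fingers": 0}
  ]
}}

```text
time: 2.7
eef_pos: [0.6059, -0.2063, 0.1173]
tcp_rot: [0.099, 0.995, 0.0, -0.001]
contact_force: [0.2, 0.5, -0.6]
opening: 0.999
finger_force: 0.0
```

{"fn": "move_arm", "kwargs": {
  "plan": [
    {"x": 0,"y": 0,"z": 0.03,"yaw": 0,"fingers": 0},
    {"x": 0,"y": 0,"z": 0.05,"yaw": 0,"fingers": 0},
    {"x": 0,"y": 0,"z": 0.06,"yaw": 0,"fingers": 0},
    {"x": 0,"y": 0,"z": 0.06,"yaw": 0,"fingers": 0},
    {"x": 0,"y": 0,"z": 0.06,"yaw": 0,"fingers": 0}
  ]
}}

```text
time: 3.2
eef_pos: [0.6079, -0.2074, 0.0611]
tcp_rot: [0.098, 0.995, -0.0, 0.001]
contact_force: [-0.6, -0.1, 0.5]
opening: 1.0
finger_force: 0.0
```

```bash
cat >> h.py <<'E'
U=np.array([.2011,.9796]);V=np.array([.9796,-.2011]);O=np.array([.518,.0652])
def tray(p):
    p=np.asarray(p)[...,:2];return np.stack([p@V,p@U],-1)-O
def st():
    s=ctrl.get_state();a=np.degrees(2*np.arctan2(s["tcp_rot"][1],s["tcp_rot"][0]))
    f=s["contact_force"];print("t",round(s["time"],2),"tray",tray(s["eef_pos"]).round(4),"z",round(s["eef_pos"][2],4),"toolx ang",round(a,2),"F tray",round(f[:2]@V,1),round(f[:2]@U,1),round(f[2],1));return s
E
python3 -c "
from h import *
st()"
```

```text
t 3.2 tray [ 0.1192 -0.1461] z 0.0611 toolx ang 168.7 F tray -0.6 -0.2 0.5
```

{"fn": "move_arm", "kwargs": {
  "plan": [
    {"x": 0,"y": -0.004,"z": 0.009,"yaw": 0.005,"fingers": 0},
    {"x": 0.01,"y": -0.004,"z": 0.009,"yaw": 0.005,"fingers": 0},
    {"x": 0.02,"y": -0.004,"z": 0.009,"yaw": 0.005,"fingers": 0},
    {"x": 0.027,"y": -0.004,"z": 0.009,"yaw": 0.005,"fingers": 0},
    {"x": 0.034,"y": -0.004,"z": 0.009,"yaw": 0.005,"fingers": 0}
  ]
}}

```text
time: 3.7
eef_pos: [0.5722, -0.2046, 0.0508]
tcp_rot: [0.101, 0.995, -0.0, 0.0]
contact_force: [0.4, 0.8, 0.6]
opening: 1.004
finger_force: 0.0
```

```bash
python3 -c "
from h import *
s=st();T=wristT(s);a=ctrl.read_camera('wrist');np.savez('w3.npz',im=a,T=T);cv2.imwrite('pics/w3.png',a[:,:,::-1])"
```

```text
t 3.7 tray [ 0.0836 -0.1506] z 0.0508 toolx ang 168.37 F tray 0.2 0.9 0.6
```

View pics/w3.png

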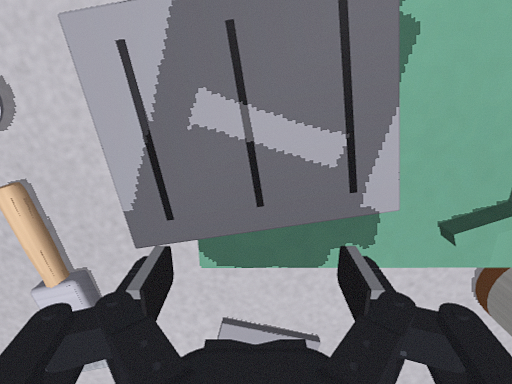

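The plate's near edge runs from (136,247) to (399,210), and the left finger tip at (150,247) is touching it or nearly so. I'll measure.

```bash
cat >> h.py <<'E'
def plate(im,T,c,z=.07,w=6):
    c=quad(im,c,w);P=ray("wrist",c,z,T);t=tray(P);print("px",c.round(1).tolist());print("tray",t.round(4).tolist())
    print("sides",[round(float(np.linalg.norm(P[i]-P[(i+1)%4])),4) for i in range(4)],"ctr",t.mean(0).round(4))
E
python3 -c "
from h import *
d=np.load('w3.npz')
for n,p,q in [('near',(136,247),(399,210)),('rear',(60,14),(136,247)),('front',(399,10),(400,205))]:
    l,r=edge(d['im'],p,q);W=tray(ray('wrist',np.array([p,q],float)*0+np.array([l[2:]-90*l[:2],l[2:]+90*l[:2]]),.07,d['T']));print(n,round(float(r),2),W.round(4).tolist(),np.degrees(np.arctan2(*(W[1]-W[0])[::-1])).round(2))
"
```

```text
near 0.24 [[0.0828, -0.1927], [0.0668, -0.0941]] 99.23
rear 0.15 [[-0.002, -0.2324], [0.0893, -0.2177]] 9.16
front 0.11 [[-0.012, -0.084], [0.0803, -0.0693]] 9.07
```

```bash
python3 -c "
from h import *
M=ctrl.camera_model('wrist')['tool_from_camera']
for dz in(0,-.013,-.026,-.04):
  P=np.array([[sx*.011,sy*y,dz] for sy in(-1,) for y in(.0425,.057) for sx in(-1,1)]);print(dz,proj('wrist',P,M).round(0).tolist())
"
```

```text
0 [[188.0, 243.0], [185.0, 212.0], [165.0, 243.0], [161.0, 212.0]]
-0.013 [[183.0, 254.0], [180.0, 221.0], [158.0, 254.0], [154.0, 221.0]]
-0.026 [[177.0, 267.0], [174.0, 231.0], [151.0, 267.0], [146.0, 231.0]]
-0.04 [[170.0, 282.0], [166.0, 244.0], [142.0, 282.0], [136.0, 244.0]]
```

```bash
python3 -c "
from h import *
im=np.load('w3.npz')['im'][230:330,110:190];cv2.imwrite('pics/f.png',cv2.resize(im,None,fx=6,fy=6,interpolation=cv2.INTER_NEAREST)[:,:,::-1])
"
```

```text
(no output)
```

View pics/f.png

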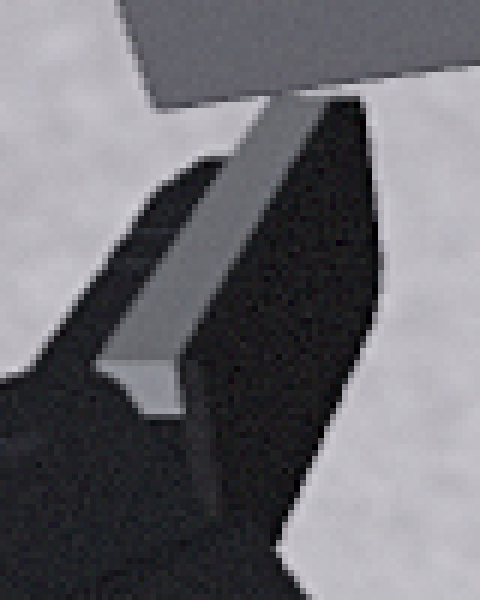

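The crop shows the finger tip's lowest visible point at about (170,246) to (173,272). That projects higher than expected for open fingers. With no contact force and an unmoved plate, the open tips must be passing above it. I'll back off and test, reading the geometry with the fingers shut.

{"fn": "move_arm", "kwargs": {
  "plan": [
    {"x": -0.03,"y": 0,"z": -0.04,"yaw": 0,"fingers": 0},
    {"x": -0.03,"y": 0,"z": -0.05,"yaw": 0,"fingers": 1},
    {"x": -0.03,"y": 0,"z": -0.05,"yaw": 0,"fingers": 1},
    {"x": -0.03,"y": 0,"z": -0.05,"yaw": 0,"fingers": 1},
    {"x": -0.03,"y": 0,"z": -0.05,"yaw": 0,"fingers": 1}
  ]
}}

```text
time: 4.25
eef_pos: [0.6009, -0.2101, 0.0988]
tcp_rot: [0.101, 0.995, 0.001, -0.001]
contact_force: [1.2, 0.9, -0.6]
opening: 0.329
finger_force: 0.0
```

{"fn": "move_arm", "kwargs": {
  "plan": [
    {"x": 0,"y": 0,"z": 0,"yaw": 0,"fingers": 1},
    {"x": 0,"y": 0,"z": 0,"yaw": 0,"fingers": 1},
    {"x": 0,"y": 0,"z": 0,"yaw": 0,"fingers": 1}
  ]
}}

```text
time: 4.55
eef_pos: [0.602, -0.2106, 0.0999]
tcp_rot: [0.101, 0.995, 0.0, -0.001]
contact_force: [1.1, 0.3, 0.3]
opening: 0.004
finger_force: 0.0
```

```bash
python3 -c "
from h import *
s=st();T=wristT(s);a=ctrl.read_camera('wrist');np.savez('w4.npz',im=a,T=T);print(s['opening'])
im=a[180:330,170:340];cv2.imwrite('pics/w4.png',cv2.resize(im,None,fx=4,fy=4,interpolation=cv2.INTER_NEAREST)[:,:,::-1])
M=ctrl.camera_model('wrist')['tool_from_camera'];print(proj('wrist',np.array([[sx,0,z] for z in(0,-.013) for sx in(-.011,0,.011)]),M).round(0).tolist())"
```

```text
t 4.55 tray [ 0.1141 -0.1505] z 0.0999 toolx ang 168.38 F tray 1.0 0.5 0.3
0.003842129599133709
[[254.0, 243.0], [254.0, 228.0], [254.0, 212.0], [254.0, 254.0], [254.0, 238.0], [254.0, 221.0]]
```

View pics/w4.png

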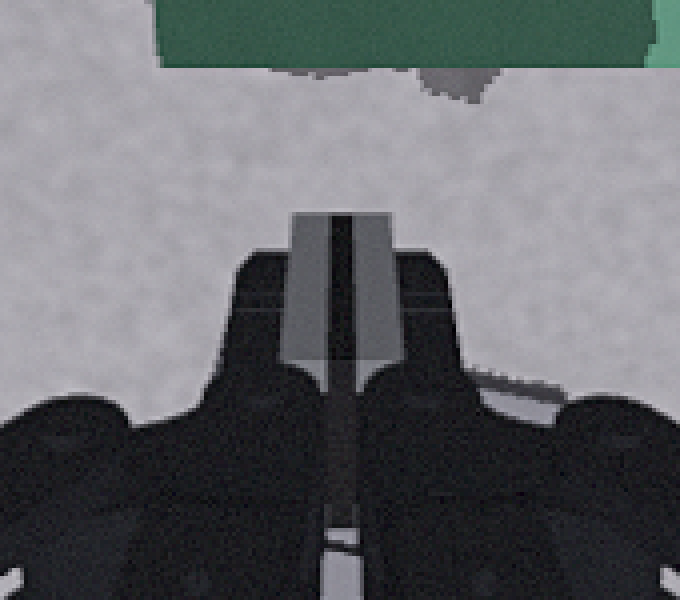

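The shut fingers end at row 233 with their front face visible, so the image alone doesn't settle the tip height. I'll calibrate the open-finger tip height by touch on the bare shelf beside the plate, where z is known to be 60 mm.

{"fn": "move_arm", "kwargs": {
  "plan": [
    {"x": 0,"y": 0.02,"z": 0,"yaw": 0,"fingers": 0},
    {"x": 0.022,"y": 0.04,"z": 0,"yaw": 0,"fingers": 0},
    {"x": 0.022,"y": 0.04,"z": 0,"yaw": 0,"fingers": 0},
    {"x": 0.022,"y": 0.04,"z": 0.02,"yaw": 0,"fingers": 0},
    {"x": 0.022,"y": 0.04,"z": 0.035,"yaw": 0,"fingers": 0}
  ]
}}

```text
time: 5.1
eef_pos: [0.5892, -0.1675, 0.0653]
tcp_rot: [0.101, 0.995, -0.0, 0.0]
contact_force: [0.0, 0.8, -0.8]
opening: 0.846
finger_force: 0.0
```

{"fn": "move_arm", "kwargs": {
  "plan": [
    {"x": 0,"y": 0,"z": 0.006,"yaw": 0,"fingers": 0},
    {"x": 0,"y": 0,"z": 0.01,"yaw": 0,"fingers": 0},
    {"x": 0,"y": 0,"z": 0.012,"yaw": 0,"fingers": 0},
    {"x": 0,"y": 0,"z": 0.014,"yaw": 0,"fingers": 0},
    {"x": 0,"y": 0,"z": 0.016,"yaw": 0,"fingers": 0}
  ]
}}

```text
time: 5.6
eef_pos: [0.5894, -0.1675, 0.05]
tcp_rot: [0.101, 0.995, -0.0, 0.001]
contact_force: [-0.4, -0.6, -0.5]
opening: 1.0
finger_force: 0.0
```

```bash
python3 -c "
from h import *
print(st()['opening'])"
```

```text
t 5.6 tray [ 0.093  -0.1108] z 0.05 toolx ang 168.38 F tray -0.3 -0.7 -0.5
1.0004155516192341
```

{"fn": "move_arm", "kwargs": {
  "plan": [
    {"x": 0,"y": 0,"z": 0.002,"yaw": 0,"fingers": 0},
    {"x": 0,"y": 0,"z": 0.003,"yaw": 0,"fingers": 0},
    {"x": 0,"y": 0,"z": 0.004,"yaw": 0,"fingers": 0},
    {"x": 0,"y": 0,"z": 0.005,"yaw": 0,"fingers": 0},
    {"x": 0,"y": 0,"z": 0.006,"yaw": 0,"fingers": 0}
  ]
}}

```text
time: 6.1
eef_pos: [0.5889, -0.1672, 0.0435]
tcp_rot: [0.101, 0.995, -0.0, 0.0]
contact_force: [-0.0, -0.3, -1.0]
opening: 1.0
finger_force: 0.0
```

{"fn": "move_arm", "kwargs": {
  "plan": [
    {"x": 0,"y": 0,"z": 0.0015,"yaw": 0,"fingers": 0},
    {"x": 0,"y": 0,"z": 0.003,"yaw": 0,"fingers": 0},
    {"x": 0,"y": 0,"z": 0.0045,"yaw": 0,"fingers": 0},
    {"x": 0,"y": 0,"z": 0.006,"yaw": 0,"fingers": 0},
    {"x": 0,"y": 0,"z": 0.007,"yaw": 0,"fingers": 0}
  ]
}}

```text
time: 6.6
eef_pos: [0.5888, -0.1671, 0.0363]
tcp_rot: [0.101, 0.995, 0.0, -0.0]
contact_force: [-0.5, -0.5, 0.2]
opening: 1.002
finger_force: 0.0
```

{"fn": "move_arm", "kwargs": {
  "plan": [
    {"x": 0,"y": 0,"z": 0.0015,"yaw": 0,"fingers": 0},
    {"x": 0,"y": 0,"z": 0.003,"yaw": 0,"fingers": 0},
    {"x": 0,"y": 0,"z": 0.0045,"yaw": 0,"fingers": 0},
    {"x": 0,"y": 0,"z": 0.006,"yaw": 0,"fingers": 0},
    {"x": 0,"y": 0,"z": 0.007,"yaw": 0,"fingers": 0}
  ]
}}

```text
time: 7.1
eef_pos: [0.5888, -0.1671, 0.0293]
tcp_rot: [0.101, 0.995, 0.0, -0.0]
contact_force: [-0.2, -0.6, -0.0]
opening: 1.001
finger_force: 0.0
```

```bash
python3 -c "
from h import *
s=st();T=wristT(s);a=ctrl.read_camera('wrist');np.savez('w5.npz',im=a,T=T);cv2.imwrite('pics/w5.png',a[:,:,::-1]);b=ctrl.read_camera('side');np.savez('s5.npz',im=b)
"
```

```text
t 7.1 tray [ 0.0924 -0.1105] z 0.0293 toolx ang 168.38 F tray -0.0 -0.6 -0.0
```

View pics/w5.png

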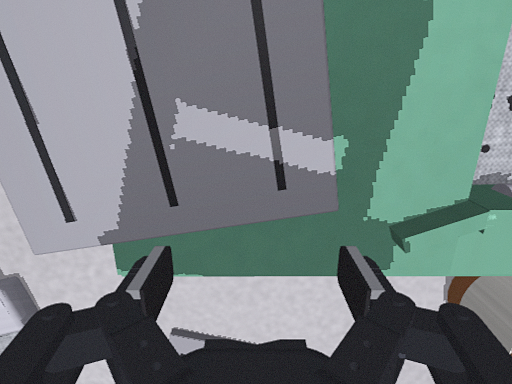

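In the wrist view the tips (row 246) sit over the shelf, whose edge is at row 275, with still no contact. I'll keep descending slowly.

{"fn": "move_arm", "kwargs": {
  "plan": [
    {"x": 0,"y": 0,"z": 0.001,"yaw": 0,"fingers": 0},
    {"x": 0,"y": 0,"z": 0.002,"yaw": 0,"fingers": 0},
    {"x": 0,"y": 0,"z": 0.003,"yaw": 0,"fingers": 0},
    {"x": 0,"y": 0,"z": 0.004,"yaw": 0,"fingers": 0},
    {"x": 0,"y": 0,"z": 0.005,"yaw": 0,"fingers": 0}
  ]
}}

```text
time: 7.7
eef_pos: [0.5889, -0.1672, 0.0251]
tcp_rot: [0.101, 0.995, 0.0, -0.0]
contact_force: [-2.6, 1.6, 8.2]
opening: 0.998
finger_force: 3.9
```

Contact came at TCP z ≈ 0.0255, so the open tips end 34 mm behind the TCP, or about 21 mm when shut. That matches the images. I'll raise 4 mm, go beside the plate and push.

{"fn": "move_arm", "kwargs": {
  "plan": [
    {"x": -0.006,"y": 0,"z": -0.005,"yaw": 0,"fingers": 0},
    {"x": -0.015,"y": -0.02,"z": -0.005,"yaw": 0,"fingers": 0},
    {"x": -0.015,"y": -0.04,"z": -0.005,"yaw": 0,"fingers": 0},
    {"x": -0.008,"y": -0.04,"z": -0.005,"yaw": 0,"fingers": 0},
    {"x": 0.0,"y": -0.04,"z": -0.005,"yaw": 0,"fingers": 0}
  ]
}}

```text
time: 8.2
eef_pos: [0.5808, -0.2075, 0.0295]
tcp_rot: [0.102, 0.995, -0.0, 0.0]
contact_force: [1.8, -2.2, 0.2]
opening: 0.998
finger_force: 0.5
```

{"fn": "move_arm", "kwargs": {
  "plan": [
    {"x": 0.004,"y": 0,"z": 0,"yaw": 0,"fingers": 0},
    {"x": 0.008,"y": 0,"z": 0,"yaw": 0,"fingers": 0},
    {"x": 0.012,"y": 0,"z": 0,"yaw": 0,"fingers": 0},
    {"x": 0.016,"y": 0,"z": 0,"yaw": 0,"fingers": 0},
    {"x": 0.019,"y": 0,"z": 0,"yaw": 0,"fingers": 0}
  ]
}}

```text
time: 8.7
eef_pos: [0.562, -0.2023, 0.0297]
tcp_rot: [0.101, 0.995, -0.0, 0.0]
contact_force: [0.7, -0.6, 0.1]
opening: 1.0
finger_force: 0.6
```

```bash
cat >> h.py <<'E'
def lines(im,T,L,z=.07,w=8):
    for n,p,q in L:
        l,r=edge(im,p,q,w);h=.4*np.hypot(*(np.array(p)-q));m=l[2:]
        W=tray(ray('wrist',np.array([m-h*l[:2],m+h*l[:2]]),z,T));a=np.degrees(np.arctan2(*(W[1]-W[0])[::-1]))%180
        print(n,round(float(r),2),"px",m.round(0),"ang",a.round(2),"mid",W.mean(0).round(4))
E
python3 -c "
from h import *
s=st();T=wristT(s);a=ctrl.read_camera('wrist');np.savez('w6.npz',im=a,T=T)
# predicted plate corners if now straight
Pt=np.array([[.06,-.229],[.06,-.079],[-.06,-.079],[-.06,-.229]])+O
W=np.c_[Pt@np.array([V,U]),np.full(4,.07)];print(proj('wrist',W,T).round(0).tolist())
"
```

```text
t 8.7 tray [ 0.0733 -0.1504] z 0.0297 toolx ang 168.4 F tray 0.9 -0.5 0.1
[[90.0, 240.0], [402.0, 240.0], [459.0, -67.0], [27.0, -67.0]]
```

```bash
python3 -c "
from h import *
d=np.load('w6.npz')
lines(d['im'],d['T'],[('near',(185,238),(330,236)),('front',(410,20),(402,190)),('rear',(70,30),(88,200))],w=16)
im=d['im'];print([im[r,260].tolist() for r in range(200,262,6)]);print([im[100,c].tolist() for c in range(380,450,6)])
"
```

```text
near 0.12 px [257. 243.] ang 91.84 mid [ 0.0614 -0.1489]
front 5.73 px [400.  90.] ang 18.96 mid [-0.0066 -0.0903]
rear 0.12 px [ 89. 149.] ang 1.57 mid [ 0.0182 -0.2215]
[[29, 30, 35], [34, 31, 37], [34, 28, 32], [113, 113, 122], [110, 111, 120], [111, 112, 119], [111, 113, 121], [106, 101, 113], [71, 112, 97], [71, 111, 94], [74, 114, 97]]
[[43, 45, 45], [43, 45, 46], [115, 117, 123], [109, 109, 117], [111, 113, 120], [114, 113, 121], [110, 111, 119], [114, 114, 122], [163, 163, 174], [174, 174, 184], [159, 161, 169], [122, 180, 156]]
```

{"fn": "move_arm", "kwargs": {
  "plan": [
    {"x": 0.001,"y": 0,"z": 0,"yaw": 0,"fingers": 0},
    {"x": 0.002,"y": 0,"z": 0,"yaw": 0,"fingers": 0},
    {"x": 0.003,"y": 0,"z": 0,"yaw": 0,"fingers": 0},
    {"x": 0.004,"y": 0,"z": 0,"yaw": 0,"fingers": 0},
    {"x": 0.004,"y": 0,"z": 0,"yaw": 0,"fingers": 0}
  ]
}}

```text
time: 9.25
eef_pos: [0.5582, -0.2018, 0.0296]
tcp_rot: [0.101, 0.995, -0.0, -0.0]
contact_force: [0.5, -1.2, 0.3]
opening: 1.005
finger_force: 0.5
```

```bash
python3 -c "
from h import *
s=st();T=wristT(s);a=ctrl.read_camera('wrist');print(s['qpos'].round(2))
lines(a,T,[('near',(185,243),(330,243)),('rear',(75,30),(95,200))],w=12)
"
```

```text
t 9.25 tray [ 0.0694 -0.1506] z 0.0296 toolx ang 168.38 F tray 0.7 -1.1 0.3
[-0.52  0.32  1.89 -0.    0.93 -1.89]
near 0.0 px [266. 245.] ang 90.0 mid [ 0.0587 -0.1448]
rear 0.2 px [ 87. 124.] ang 0.15 mid [ 0.0036 -0.2206]
```

The plate is now straight (90.0°), with its centre at x ≈ -1 mm and its rear edge at y = -220.6 mm. I'll swing round behind it and turn the tool 90°.

{"fn": "move_arm", "kwargs": {
  "plan": [
    {"x": -0.012,"y": 0,"z": -0.02,"yaw": 0,"fingers": 0},
    {"x": -0.012,"y": 0,"z": -0.06,"yaw": 0.1,"fingers": 0},
    {"x": 0.01,"y": -0.04,"z": -0.09,"yaw": 0.25,"fingers": 0},
    {"x": 0.04,"y": -0.08,"z": -0.09,"yaw": 0.4,"fingers": 0},
    {"x": 0.07,"y": -0.111,"z": -0.09,"yaw": 0.55,"fingers": 0}
  ]
}}

```text
time: 9.8
eef_pos: [0.4671, -0.2977, 0.1213]
tcp_rot: [0.37, 0.929, -0.0, 0.001]
contact_force: [0.6, -1.0, -1.4]
opening: 0.998
finger_force: 0.0
```

{"fn": "move_arm", "kwargs": {
  "plan": [
    {"x": 0,"y": 0,"z": 0,"yaw": 0.14,"fingers": 0},
    {"x": 0,"y": 0,"z": 0,"yaw": 0.28,"fingers": 0},
    {"x": 0,"y": 0,"z": 0,"yaw": 0.42,"fingers": 0},
    {"x": 0,"y": 0,"z": 0,"yaw": 0.56,"fingers": 0},
    {"x": 0,"y": 0,"z": 0,"yaw": 0.7,"fingers": 0}
  ]
}}

```text
time: 10.3
eef_pos: [0.4668, -0.2957, 0.119]
tcp_rot: [0.667, 0.745, 0.0, -0.001]
contact_force: [-0.8, -0.3, 0.5]
opening: 1.005
finger_force: 0.0
```

{"fn": "move_arm", "kwargs": {
  "plan": [
    {"x": 0,"y": 0,"z": 0,"yaw": 0.14,"fingers": 0},
    {"x": 0,"y": 0,"z": 0,"yaw": 0.28,"fingers": 0},
    {"x": 0,"y": 0,"z": 0,"yaw": 0.321,"fingers": 0},
    {"x": 0,"y": 0,"z": 0,"yaw": 0.321,"fingers": 0},
    {"x": 0,"y": 0,"z": 0,"yaw": 0.321,"fingers": 0}
  ]
}}

```text
time: 10.8
eef_pos: [0.4671, -0.2959, 0.1192]
tcp_rot: [0.775, 0.632, -0.0, -0.001]
contact_force: [0.7, -0.7, -0.5]
opening: 1.001
finger_force: 0.0
```

```bash
python3 -c "
from h import *
s=st();T=wristT(s);a=ctrl.read_camera('wrist');np.savez('w7.npz',im=a,T=T)
Pt=np.array([[.059,-.2206],[-.061,-.2206],[-.061,-.0706],[.059,-.0706]])+O
c=proj('wrist',np.c_[Pt@np.array([V,U]),np.full(4,.07)],T);print(c.round(0).tolist())
lines(a,T,[('rear',c[0],c[1]),('-x',c[1],c[2]),('front',c[2],c[3]),('+x',c[3],c[0])],w=8)
G=np.array([[-.0615,0],[-.0615,.14],[.0615,0],[.0615,.14]])+O
g=proj('wrist',np.c_[G@np.array([V,U]),np.full(4,.074)],T);print(g.round(0).tolist())
lines(a,T,[('g-x',g[0],g[1]),('g+x',g[2],g[3])],z=.074,w=8)
"
```

```text
t 10.8 tray [-0.0009 -0.2612] z 0.1192 toolx ang 78.42 F tray 0.8 -0.5 -0.5
[[333.0, 152.0], [172.0, 152.0], [149.0, -103.0], [356.0, -103.0]]
rear 0.24 px [261. 152.] ang 0.1 mid [ 0.0055 -0.2208]
-x 2.42 px [158.  21.] ang 94.76 mid [-0.0619 -0.1399]
front 0.0 px [ 261. -111.] ang 180.0 mid [ 0.0043 -0.067 ]
+x 1.98 px [348.  21.] ang 86.28 mid [ 0.0607 -0.1399]
[[128.0, -292.0], [70.0, -911.0], [379.0, -292.0], [437.0, -911.0]]
g-x 0.0 px [  96. -550.] ang 89.49 mid [-0.0649  0.0623]
g+x 0.0 px [ 403. -630.] ang 89.49 mid [0.0583 0.0812]
```

{"fn": "move_arm", "kwargs": {
  "plan": [
    {"x": 0,"y": 0,"z": 0.03,"yaw": 0,"fingers": 0},
    {"x": 0,"y": 0,"z": 0.06,"yaw": 0,"fingers": 0},
    {"x": 0,"y": 0,"z": 0.085,"yaw": 0,"fingers": 0},
    {"x": 0.01,"y": 0,"z": 0.09,"yaw": 0,"fingers": 0},
    {"x": 0.022,"y": 0,"z": 0.09,"yaw": 0,"fingers": 0}
  ]
}}

```text
time: 11.35
eef_pos: [0.4713, -0.2737, 0.0287]
tcp_rot: [0.775, 0.632, -0.0, -0.001]
contact_force: [0.4, -0.7, -0.0]
opening: 1.003
finger_force: 0.0
```

{"fn": "move_arm", "kwargs": {
  "plan": [
    {"x": 0.004,"y": 0,"z": 0,"yaw": 0,"fingers": 0},
    {"x": 0.01,"y": 0,"z": 0,"yaw": 0,"fingers": 0},
    {"x": 0.018,"y": 0,"z": 0,"yaw": 0,"fingers": 0},
    {"x": 0.026,"y": 0,"z": 0,"yaw": 0,"fingers": 0},
    {"x": 0.034,"y": 0,"z": 0,"yaw": 0,"fingers": 0}
  ]
}}

```text
time: 11.85
eef_pos: [0.4797, -0.2419, 0.0308]
tcp_rot: [0.775, 0.632, 0.0, 0.002]
contact_force: [-0.4, -3.2, 2.8]
opening: 1.004
finger_force: 1.3
```

```bash
cat > chk.py <<'E'
from h import *
s=st();T=wristT(s);a=ctrl.read_camera('wrist')
y=tray(s["eef_pos"])[1]+.0105
Pt=np.array([[.035,y],[-.035,y],[-.06,y+.02],[-.06,y+.09],[.06,y+.02],[.06,y+.09]])+O
c=proj('wrist',np.c_[Pt@np.array([V,U]),np.full(6,.07)],T);c=np.clip(c,[0,2],[511,383]);print(c.round(0).tolist())
lines(a,T,[('rear',c[0],c[1]),('-x',c[2],c[3]),('+x',c[4],c[5])],w=10)
cv2.imwrite('pics/last.png',a[:,:,::-1])
E
python3 chk.py
```

```text
t 11.85 tray [ 0.0005 -0.2057] z 0.0308 toolx ang 78.37 F tray 0.2 -3.2 2.8
[[322.0, 248.0], [179.0, 249.0], [122.0, 211.0], [95.0, 45.0], [379.0, 211.0], [403.0, 45.0]]
rear 0.2 px [243. 246.] ang 0.8 mid [-0.0039 -0.1937]
-x 0.24 px [110. 130.] ang 89.44 mid [-0.0595 -0.14  ]
+x 0.18 px [388. 127.] ang 89.93 mid [ 0.0588 -0.1389]
```

{"fn": "move_arm", "kwargs": {
  "plan": [
    {"x": 0.008,"y": 0,"z": -0.001,"yaw": 0,"fingers": 0},
    {"x": 0.016,"y": 0,"z": -0.001,"yaw": 0,"fingers": 0},
    {"x": 0.024,"y": 0,"z": -0.001,"yaw": 0,"fingers": 0},
    {"x": 0.032,"y": 0,"z": -0.001,"yaw": 0,"fingers": 0},
    {"x": 0.04,"y": 0,"z": -0.001,"yaw": 0,"fingers": 0}
  ]
}}

```text
time: 12.4
eef_pos: [0.4868, -0.2016, 0.0305]
tcp_rot: [0.775, 0.632, -0.0, -0.0]
contact_force: [-0.4, -1.5, 0.5]
opening: 0.999
finger_force: 0.9
```

```bash
python3 chk.py
```

```text
t 12.4 tray [-0.0006 -0.1648] z 0.0305 toolx ang 78.37 F tray -0.1 -1.5 0.5
[[324.0, 249.0], [181.0, 249.0], [124.0, 211.0], [98.0, 45.0], [381.0, 211.0], [406.0, 44.0]]
rear 0.0 px [253. 245.] ang 180.0 mid [ 1.000e-04 -1.521e-01]
-x 0.32 px [112. 135.] ang 89.53 mid [-0.06   -0.1011]
+x 0.04 px [389. 130.] ang 89.79 mid [ 0.0583 -0.0994]
```

{"fn": "move_arm", "kwargs": {
  "plan": [
    {"x": 0.006,"y": 0,"z": 0,"yaw": 0,"fingers": 0},
    {"x": 0.012,"y": 0,"z": 0,"yaw": 0,"fingers": 0},
    {"x": 0.018,"y": 0,"z": 0,"yaw": 0,"fingers": 0},
    {"x": 0.024,"y": 0,"z": 0,"yaw": 0,"fingers": 0},
    {"x": 0.03,"y": 0,"z": 0,"yaw": 0,"fingers": 0}
  ]
}}

```text
time: 12.95
eef_pos: [0.4927, -0.1723, 0.0303]
tcp_rot: [0.775, 0.632, -0.0, -0.0]
contact_force: [0.2, -1.2, -2.0]
opening: 0.998
finger_force: 0.6
```

```bash
python3 chk.py
```

```text
t 12.95 tray [-0.0007 -0.1349] z 0.0303 toolx ang 78.36 F tray 0.5 -1.1 -2.0
[[325.0, 249.0], [181.0, 249.0], [124.0, 211.0], [98.0, 45.0], [382.0, 211.0], [407.0, 44.0]]
rear 0.0 px [247. 245.] ang 180.0 mid [-0.003  -0.1222]
-x 0.26 px [112. 133.] ang 89.71 mid [-0.0598 -0.0706]
+x 0.2 px [390. 130.] ang 89.99 mid [ 0.0584 -0.0692]
```

{"fn": "move_arm", "kwargs": {
  "plan": [
    {"x": 0.008,"y": 0,"z": 0,"yaw": 0,"fingers": 0},
    {"x": 0.016,"y": 0,"z": 0,"yaw": 0,"fingers": 0},
    {"x": 0.024,"y": 0,"z": 0,"yaw": 0,"fingers": 0},
    {"x": 0.032,"y": 0,"z": 0,"yaw": 0,"fingers": 0},
    {"x": 0.04,"y": 0,"z": 0,"yaw": 0,"fingers": 0}
  ]
}}

```text
time: 13.5
eef_pos: [0.5011, -0.1331, 0.0307]
tcp_rot: [0.775, 0.632, 0.0, 0.0]
contact_force: [-0.7, -1.2, 0.4]
opening: 1.0
finger_force: 0.8
```

```bash
python3 chk.py
```

```text
t 13.5 tray [-0.0003 -0.0949] z 0.0307 toolx ang 78.38 F tray -0.4 -1.4 0.4
[[324.0, 248.0], [181.0, 248.0], [124.0, 211.0], [98.0, 45.0], [381.0, 211.0], [406.0, 45.0]]
rear 0.0 px [255. 245.] ang 0.0 mid [ 0.0015 -0.0824]
-x 0.76 px [110. 120.] ang 90.41 mid [-0.0597 -0.0251]
+x 0.77 px [391. 129.] ang 89.47 mid [ 0.0591 -0.0287]
```

{"fn": "move_arm", "kwargs": {
  "plan": [
    {"x": 0.008,"y": 0,"z": 0,"yaw": 0,"fingers": 0},
    {"x": 0.016,"y": 0,"z": 0,"yaw": 0,"fingers": 0},
    {"x": 0.024,"y": 0,"z": 0,"yaw": 0,"fingers": 0},
    {"x": 0.032,"y": 0,"z": 0,"yaw": 0,"fingers": 0},
    {"x": 0.04,"y": 0,"z": 0,"yaw": 0,"fingers": 0}
  ]
}}

```text
time: 14.05
eef_pos: [0.5092, -0.0941, 0.0306]
tcp_rot: [0.775, 0.632, 0.0, 0.0]
contact_force: [-1.8, -6.5, 1.1]
opening: 1.002
finger_force: 3.0
```

{"fn": "move_arm", "kwargs": {
  "plan": [
    {"x": 0.006,"y": 0,"z": 0,"yaw": 0,"fingers": 0},
    {"x": 0.012,"y": 0,"z": 0,"yaw": 0,"fingers": 0},
    {"x": 0.018,"y": 0,"z": 0,"yaw": 0,"fingers": 0},
    {"x": 0.024,"y": 0,"z": 0,"yaw": 0,"fingers": 0},
    {"x": 0.03,"y": 0,"z": 0,"yaw": 0,"fingers": 0}
  ]
}}

```text
time: 14.55
eef_pos: [0.5149, -0.065, 0.0304]
tcp_rot: [0.775, 0.632, -0.0, 0.0]
contact_force: [0.4, -3.6, -0.1]
opening: 1.0
finger_force: 1.7
```

```bash
python3 chk.py
```

```text
t 14.55 tray [-0.0005 -0.0253] z 0.0304 toolx ang 78.38 F tray 1.1 -3.4 -0.1
[[324.0, 249.0], [181.0, 249.0], [124.0, 211.0], [98.0, 45.0], [381.0, 211.0], [406.0, 44.0]]
rear 0.0 px [254. 247.] ang 180.0 mid [ 0.0007 -0.0137]
-x 3.34 px [108. 121.] ang 98.32 mid [-0.0605  0.0443]
+x 3.12 px [396. 123.] ang 80.8 mid [0.0604 0.0436]
```

{"fn": "move_arm", "kwargs": {
  "plan": [
    {"x": 0.003,"y": 0,"z": 0,"yaw": 0,"fingers": 0},
    {"x": 0.006,"y": 0,"z": 0,"yaw": 0,"fingers": 0},
    {"x": 0.008,"y": 0,"z": 0,"yaw": 0,"fingers": 0},
    {"x": 0.01,"y": 0,"z": 0,"yaw": 0,"fingers": 0},
    {"x": 0.01,"y": 0,"z": 0,"yaw": 0,"fingers": 0}
  ]
}}

```text
time: 15.1
eef_pos: [0.517, -0.0548, 0.0305]
tcp_rot: [0.775, 0.632, 0.0, -0.0]
contact_force: [0.4, -0.3, 0.3]
opening: 1.001
finger_force: 0.0
```

```bash
python3 chk.py
```

```text
t 15.1 tray [-0.0005 -0.0149] z 0.0305 toolx ang 78.35 F tray 0.5 -0.3 0.3
[[324.0, 248.0], [181.0, 249.0], [124.0, 211.0], [98.0, 45.0], [381.0, 211.0], [406.0, 44.0]]
rear 0.05 px [246. 247.] ang 179.9 mid [-0.003  -0.0036]
-x 3.26 px [108. 122.] ang 99.1 mid [-0.0604  0.0542]
+x 3.56 px [395. 122.] ang 81.4 mid [0.0599 0.0541]
```

{"fn": "move_arm", "kwargs": {
  "plan": [
    {"x": 0.001,"y": 0,"z": 0,"yaw": 0,"fingers": 0},
    {"x": 0.0015,"y": 0,"z": 0,"yaw": 0,"fingers": 0},
    {"x": 0.002,"y": 0,"z": 0,"yaw": 0,"fingers": 0}
  ]
}}

```text
time: 15.45
eef_pos: [0.5174, -0.0536, 0.0306]
tcp_rot: [0.775, 0.632, -0.0, 0.0]
contact_force: [-0.0, -2.1, 0.4]
opening: 0.999
finger_force: 0.9
```

```bash
python3 chk.py
```

```text
t 15.45 tray [-0.0004 -0.0136] z 0.0306 toolx ang 78.37 F tray 0.4 -2.0 0.4
[[324.0, 248.0], [181.0, 248.0], [124.0, 211.0], [98.0, 45.0], [381.0, 211.0], [406.0, 45.0]]
rear 0.0 px [248. 248.] ang 0.0 mid [-0.0021 -0.0029]
-x 3.55 px [108. 121.] ang 98.7 mid [-0.0606  0.0561]
+x 3.72 px [394. 124.] ang 81.85 mid [0.0598 0.0547]
```

The plate is up against the far wall with its rear edge at about y -3 mm, all clear of the shelf edge. Next I back off, lift, shut the fingers and go over the front end.

{"fn": "move_arm", "kwargs": {
  "plan": [
    {"x": -0.012,"y": 0,"z": 0,"yaw": 0,"fingers": 0},
    {"x": -0.015,"y": 0,"z": -0.03,"yaw": 0,"fingers": 0},
    {"x": -0.015,"y": 0,"z": -0.065,"yaw": 0,"fingers": 1},
    {"x": 0.02,"y": 0,"z": -0.065,"yaw": 0,"fingers": 1},
    {"x": 0.06,"y": 0,"z": -0.065,"yaw": 0,"fingers": 1}
  ]
}}

```text
time: 16.0
eef_pos: [0.5309, 0.0044, 0.0974]
tcp_rot: [0.776, 0.63, 0.001, 0.001]
contact_force: [0.5, 0.1, -0.6]
opening: 0.513
finger_force: 0.0
```

{"fn": "move_arm", "kwargs": {
  "plan": [
    {"x": 0.04,"y": 0,"z": 0,"yaw": 0,"fingers": 1},
    {"x": 0.082,"y": 0,"z": 0,"yaw": 0,"fingers": 1},
    {"x": 0.082,"y": 0,"z": 0,"yaw": 0,"fingers": 1},
    {"x": 0.082,"y": 0,"z": 0.02,"yaw": 0,"fingers": 1},
    {"x": 0.082,"y": 0,"z": 0.035,"yaw": 0,"fingers": 1}
  ]
}}

```text
time: 16.5
eef_pos: [0.5458, 0.0852, 0.0598]
tcp_rot: [0.775, 0.632, -0.0, -0.0]
contact_force: [-0.5, -0.1, -0.7]
opening: 0.001
finger_force: 0.0
```

```bash
python3 -c "
from h import *
print(st()['opening'])"
```

```text
t 16.5 tray [-0.0004  0.128 ] z 0.0598 toolx ang 78.37 F tray -0.5 -0.2 -0.7
0.0012488276083832664
```

Now press the front, in small steps.

{"fn": "move_arm", "kwargs": {
  "plan": [
    {"x": 0,"y": 0,"z": 0.004,"yaw": 0,"fingers": 1},
    {"x": 0,"y": 0,"z": 0.007,"yaw": 0,"fingers": 1},
    {"x": 0,"y": 0,"z": 0.009,"yaw": 0,"fingers": 1},
    {"x": 0,"y": 0,"z": 0.011,"yaw": 0,"fingers": 1},
    {"x": 0,"y": 0,"z": 0.012,"yaw": 0,"fingers": 1}
  ]
}}

```text
time: 17.0
eef_pos: [0.5464, 0.0855, 0.0489]
tcp_rot: [0.775, 0.632, 0.0, 0.0]
contact_force: [-0.7, -0.0, 0.6]
opening: 0.0
finger_force: 0.0
```

{"fn": "move_arm", "kwargs": {
  "plan": [
    {"x": 0,"y": 0,"z": 0.001,"yaw": 0,"fingers": 1},
    {"x": 0,"y": 0,"z": 0.002,"yaw": 0,"fingers": 1},
    {"x": 0,"y": 0,"z": 0.003,"yaw": 0,"fingers": 1},
    {"x": 0,"y": 0,"z": 0.004,"yaw": 0,"fingers": 1}
  ]
}}

```text
time: 17.4
eef_pos: [0.546, 0.0857, 0.0445]
tcp_rot: [0.775, 0.632, 0.0, 0.0]
contact_force: [0.0, 0.1, -1.2]
opening: -0.0
finger_force: 0.0
```

{"fn": "move_arm", "kwargs": {
  "plan": [
    {"x": 0,"y": 0,"z": 0.001,"yaw": 0,"fingers": 1},
    {"x": 0,"y": 0,"z": 0.002,"yaw": 0,"fingers": 1},
    {"x": 0,"y": 0,"z": 0.003,"yaw": 0,"fingers": 1},
    {"x": 0,"y": 0,"z": 0.004,"yaw": 0,"fingers": 1}
  ]
}}

```text
time: 17.8
eef_pos: [0.546, 0.0857, 0.0404]
tcp_rot: [0.775, 0.632, -0.0, 0.0]
contact_force: [0.5, 0.2, 0.5]
opening: -0.003
finger_force: 0.0
```

```bash
python3 -c "
from h import *
st();a=ctrl.read_camera('side');np.savez('s8.npz',im=a);b=ctrl.read_camera('top');np.savez('t8.npz',im=b)"
```

```text
t 17.8 tray [-0.0004  0.1285] z 0.0404 toolx ang 78.37 F tray 0.4 0.2 0.5
```

{"fn": "move_arm", "kwargs": {
  "plan": [
    {"x": 0,"y": 0,"z": 0.001,"yaw": 0,"fingers": 1},
    {"x": 0,"y": 0,"z": 0.002,"yaw": 0,"fingers": 1},
    {"x": 0,"y": 0,"z": 0.003,"yaw": 0,"fingers": 1},
    {"x": 0,"y": 0,"z": 0.004,"yaw": 0,"fingers": 1},
    {"x": 0,"y": 0,"z": 0.004,"yaw": 0,"fingers": 1}
  ]
}}

```text
time: 18.4
eef_pos: [0.5459, 0.0856, 0.0363]
tcp_rot: [0.775, 0.632, -0.0, -0.0]
contact_force: [0.1, -0.2, -0.2]
opening: 0.0
finger_force: 0.0
```

{"fn": "move_arm", "kwargs": {
  "plan": [
    {"x": 0,"y": 0,"z": 0.001,"yaw": 0,"fingers": 1},
    {"x": 0,"y": 0,"z": 0.002,"yaw": 0,"fingers": 1},
    {"x": 0,"y": 0,"z": 0.003,"yaw": 0,"fingers": 1},
    {"x": 0,"y": 0,"z": 0.004,"yaw": 0,"fingers": 1},
    {"x": 0,"y": 0,"z": 0.004,"yaw": 0,"fingers": 1}
  ]
}}

```text
time: 18.9
eef_pos: [0.5459, 0.0856, 0.0323]
tcp_rot: [0.775, 0.632, -0.0, -0.0]
contact_force: [-0.2, 0.2, 0.6]
opening: -0.0
finger_force: 0.0
```

```bash
python3 -c "
from h import *
s=st();a=ctrl.read_camera('wrist');b=ctrl.read_camera('side');t=ctrl.read_camera('top')
np.savez('c9.npz',w=a,s=b,t=t,T=wristT(s))
A=cv2.resize(a[60:300,110:400],(480,397),interpolation=cv2.INTER_CUBIC)
B=cv2.resize(b[155:255,185:295],(320,291),interpolation=cv2.INTER_CUBIC)
C=cv2.resize(t[145:255,195:335],(320,251),interpolation=cv2.INTER_CUBIC)
o=np.zeros((560,800,3),np.uint8);o[:397,:480]=A;o[:291,480:]=B;o[300:551,480:]=C
cv2.imwrite('pics/comp.png',o[:,:,::-1])"
```

```text
t 18.9 tray [-0.0005  0.1285] z 0.0323 toolx ang 78.37 F tray -0.2 0.2 0.6
```

View pics/comp.png

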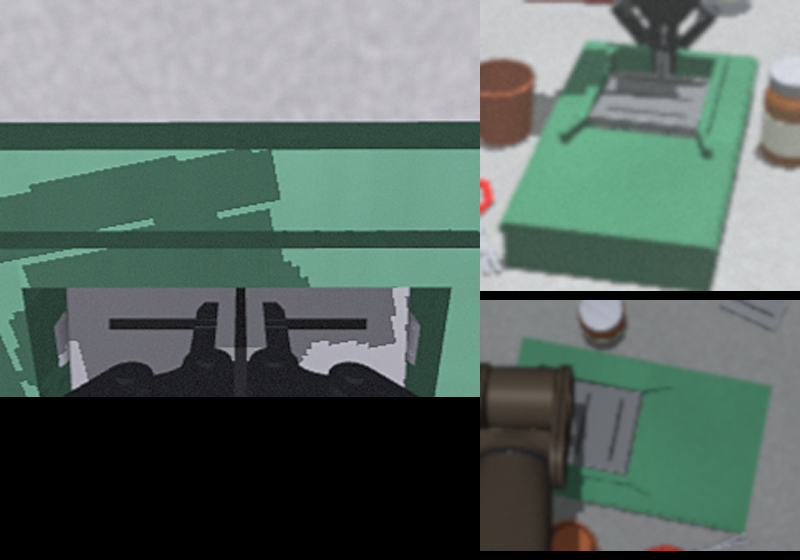

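```bash
python3 -c "
from h import *
T=np.load('c9.npz')['T']
for y in(.1165,.14,.147):
  for z in(.074,.07,.0595,.046,.036):
    P=np.array([[-.06,y],[.06,y],[-.0565,y],[.0615,y]])+O
    c=proj('wrist',np.c_[P@np.array([V,U]),np.full(4,z)],T);print(y,z,[((u-110)*480/290).round() for u in c[:,0]],((c[0,1]-60)*397/240).round())
"
```

```text
0.1165 0.074 [np.float64(40.0), np.float64(432.0), np.float64(52.0), np.float64(437.0)] 380.0
0.1165 0.07 [np.float64(45.0), np.float64(427.0), np.float64(56.0), np.float64(432.0)] 372.0
0.1165 0.0595 [np.float64(57.0), np.float64(416.0), np.float64(68.0), np.float64(420.0)] 352.0
0.1165 0.046 [np.float64(71.0), np.float64(403.0), np.float64(80.0), np.float64(407.0)] 330.0
0.1165 0.036 [np.float64(80.0), np.float64(394.0), np.float64(89.0), np.float64(398.0)] 316.0
0.14 0.074 [np.float64(29.0), np.float64(443.0), np.float64(41.0), np.float64(448.0)] 313.0
0.14 0.07 [np.float64(35.0), np.float64(437.0), np.float64(47.0), np.float64(442.0)] 306.0
0.14 0.0595 [np.float64(48.0), np.float64(424.0), np.float64(59.0), np.float64(429.0)] 289.0
0.14 0.046 [np.float64(63.0), np.float64(410.0), np.float64(73.0), np.float64(414.0)] 271.0
0.14 0.036 [np.float64(73.0), np.float64(401.0), np.float64(82.0), np.float64(405.0)] 259.0
0.147 0.074 [np.float64(26.0), np.float64(446.0), np.float64(38.0), np.float64(451.0)] 291.0
0.147 0.07 [np.float64(32.0), np.float64(440.0), np.float64(44.0), np.float64(445.0)] 285.0
0.147 0.0595 [np.float64(45.0), np.float64(427.0), np.float64(57.0), np.float64(432.0)] 269.0
0.147 0.046 [np.float64(61.0), np.float64(412.0), np.float64(71.0), np.float64(417.0)] 252.0
0.147 0.036 [np.float64(70.0), np.float64(403.0), np.float64(80.0), np.float64(407.0)] 241.0
```

The composite shows the wrist view left, side upper right and top lower right. The plate's side edges near its front are at columns 67 and 410, which fits a top height of 46 mm; at 70 mm they would be at 38 and 434. The light rollers at (62,335) and (412,335) stand over its edges. So the front has already snapped under the catches. I'll seat it firmly, then press the rear.

{"fn": "move_arm", "kwargs": {
  "plan": [
    {"x": 0,"y": 0,"z": 0.002,"yaw": 0,"fingers": 1},
    {"x": 0,"y": 0,"z": 0.004,"yaw": 0,"fingers": 1},
    {"x": 0,"y": 0,"z": 0.006,"yaw": 0,"fingers": 1},
    {"x": 0,"y": 0,"z": 0.0075,"yaw": 0,"fingers": 1}
  ]
}}

```text
time: 19.45
eef_pos: [0.5467, 0.0855, 0.0259]
tcp_rot: [0.775, 0.632, 0.0, 0.001]
contact_force: [0.6, 0.8, -0.4]
opening: -0.001
finger_force: 0.0
```

{"fn": "move_arm", "kwargs": {
  "plan": [
    {"x": 0,"y": 0,"z": -0.03,"yaw": 0,"fingers": 1},
    {"x": -0.01,"y": 0,"z": -0.06,"yaw": 0,"fingers": 1},
    {"x": -0.05,"y": 0,"z": -0.06,"yaw": 0,"fingers": 1},
    {"x": -0.09,"y": 0,"z": -0.06,"yaw": 0,"fingers": 1},
    {"x": -0.115,"y": 0,"z": -0.06,"yaw": 0,"fingers": 1}
  ]
}}

```text
time: 19.95
eef_pos: [0.5224, -0.0288, 0.0851]
tcp_rot: [0.775, 0.632, 0.0, 0.0]
contact_force: [0.1, 0.4, 0.5]
opening: 0.002
finger_force: 0.0
```

{"fn": "move_arm", "kwargs": {
  "plan": [
    {"x": 0,"y": 0,"z": 0.01,"yaw": 0,"fingers": 1},
    {"x": 0,"y": 0,"z": 0.02,"yaw": 0,"fingers": 1},
    {"x": 0,"y": 0,"z": 0.027,"yaw": 0,"fingers": 1},
    {"x": 0,"y": 0,"z": 0.03,"yaw": 0,"fingers": 1}
  ]
}}

```text
time: 20.35
eef_pos: [0.5218, -0.0257, 0.0532]
tcp_rot: [0.775, 0.632, -0.001, -0.001]
contact_force: [0.6, 0.3, -0.3]
opening: -0.002
finger_force: 0.0
```

```bash
python3 -c "
from h import *
st()"
```

```text
t 20.35 tray [-0.0016  0.0145] z 0.0532 toolx ang 78.45 F tray 0.5 0.4 -0.3
```

{"fn": "move_arm", "kwargs": {
  "plan": [
    {"x": 0,"y": 0,"z": 0.002,"yaw": 0,"fingers": 1},
    {"x": 0,"y": 0,"z": 0.004,"yaw": 0,"fingers": 1}
  ]
}}

```text
time: 20.55
eef_pos: [0.523, -0.0264, 0.0509]
tcp_rot: [0.775, 0.632, 0.0, 0.0]
contact_force: [0.1, 0.1, -0.1]
opening: 0.004
finger_force: 0.0
```

{"fn": "move_arm", "kwargs": {
  "plan": [
    {"x": 0,"y": 0,"z": 0.002,"yaw": 0,"fingers": 1},
    {"x": 0,"y": 0,"z": 0.003,"yaw": 0,"fingers": 1}
  ]
}}

```text
time: 20.75
eef_pos: [0.523, -0.0268, 0.0481]
tcp_rot: [0.775, 0.632, 0.0, 0.0]
contact_force: [0.4, -0.3, -0.2]
opening: 0.003
finger_force: 0.0
```

{"fn": "move_arm", "kwargs": {
  "plan": [
    {"x": 0,"y": 0,"z": 0.002,"yaw": 0,"fingers": 1},
    {"x": 0,"y": 0,"z": 0.003,"yaw": 0,"fingers": 1}
  ]
}}

```text
time: 20.95
eef_pos: [0.5228, -0.027, 0.045]
tcp_rot: [0.775, 0.632, 0.0, 0.0]
contact_force: [-0.0, 0.1, -0.5]
opening: -0.0
finger_force: 0.0
```

{"fn": "move_arm", "kwargs": {
  "plan": [
    {"x": 0,"y": 0,"z": 0.002,"yaw": 0,"fingers": 1},
    {"x": 0,"y": 0,"z": 0.003,"yaw": 0,"fingers": 1}
  ]
}}

```text
time: 21.15
eef_pos: [0.5228, -0.0271, 0.0419]
tcp_rot: [0.775, 0.632, -0.0, -0.0]
contact_force: [-0.1, 0.1, 0.1]
opening: -0.0
finger_force: 0.0
```

{"fn": "move_arm", "kwargs": {
  "plan": [
    {"x": 0,"y": 0,"z": 0.002,"yaw": 0,"fingers": 1},
    {"x": 0,"y": 0,"z": 0.003,"yaw": 0,"fingers": 1}
  ]
}}

```text
time: 21.35
eef_pos: [0.5227, -0.0269, 0.0388]
tcp_rot: [0.775, 0.632, -0.0, -0.0]
contact_force: [0.3, 1.0, 0.2]
opening: -0.003
finger_force: 0.0
```

```bash
cat > ht.py <<'E'
from h import *
s=st();T=wristT(s);a=ctrl.read_camera('wrist');np.savez('last.npz',im=a,T=T)
hsv=cv2.cvtColor(cv2.GaussianBlur(a,(3,3),0),cv2.COLOR_RGB2HSV)
g=(hsv[...,1]>70)&(hsv[...,0]>50)&(hsv[...,0]<95)
# walk outward from image middle to first green; compare with the 120 mm width
for r in range(0,270,15):
    L=[c for c in range(0,254) if g[r,c-1] and g[r,c]] ; R=[c for c in range(256,511) if g[r,c] and g[r,c+1]]
    if L and R:
        l,rr=max(L)+.5,min(R)-.5
        zs=np.arange(.03,.09,.0005);w=np.array([np.linalg.norm(np.diff(ray('wrist',[(l,r),(rr,r)],z,T),axis=0)) for z in zs])
        z=zs[np.abs(w-.12).argmin()];print(r,l,rr,"z",z.round(4),"y",tray(ray('wrist',[((l+rr)/2,r)],z,T))[0].round(3))
E
python3 ht.py
```

```text
t 21.35 tray [-0.0006  0.0135] z 0.0388 toolx ang 78.37 F tray 0.1 1.0 0.2
0 125.5 380.5 z 0.0455 y [0.    0.138]
15 127.5 378.5 z 0.0455 y [0.    0.131]
30 113.5 391.5 z 0.0625 y [0.    0.122]
45 114.5 389.5 z 0.063 y [-0.     0.116]
60 116.5 387.5 z 0.0635 y [-0.    0.11]
75 134.5 371.5 z 0.0455 y [0.    0.105]
90 136.5 369.5 z 0.0455 y [0.    0.098]
105 138.5 367.5 z 0.045 y [0.   0.09]
120 140.5 366.5 z 0.0455 y [0.    0.082]
135 142.5 364.5 z 0.0455 y [0.    0.075]
150 144.5 362.5 z 0.045 y [0.    0.066]
165 145.5 360.5 z 0.0455 y [0.    0.058]
180 148.5 358.5 z 0.0445 y [0.    0.049]
195 149.5 356.5 z 0.045 y [-0.    0.04]
210 140.5 365.5 z 0.0605 y [0.    0.037]
225 140.5 365.5 z 0.063 y [0.    0.029]
240 155.5 351.5 z 0.045 y [0.    0.011]
255 157.5 349.5 z 0.045 y [0. 0.]
```

The plate's top now reads z ≈ 45 mm along its whole length (y 0 to 138), so it is level. All four rollers show over its edges near y 30 and 115, so both ends have snapped in between force reports. I'll confirm the seating with a light press at the rear.

{"fn": "move_arm", "kwargs": {
  "plan": [
    {"x": 0,"y": 0,"z": 0.005,"yaw": 0,"fingers": 1},
    {"x": 0,"y": 0,"z": 0.009,"yaw": 0,"fingers": 1},
    {"x": 0,"y": 0,"z": 0.011,"yaw": 0,"fingers": 1},
    {"x": 0,"y": 0,"z": 0.013,"yaw": 0,"fingers": 1},
    {"x": 0,"y": 0,"z": 0.014,"yaw": 0,"fingers": 1}
  ]
}}

```text
time: 21.9
eef_pos: [0.5227, -0.027, 0.0247]
tcp_rot: [0.775, 0.632, -0.0, -0.0]
contact_force: [0.0, -0.0, 0.2]
opening: 0.006
finger_force: 0.0
```

{"fn": "move_arm", "kwargs": {
  "plan": [
    {"x": 0,"y": 0,"z": 0.001,"yaw": 0,"fingers": 1},
    {"x": 0,"y": 0,"z": 0.002,"yaw": 0,"fingers": 1},
    {"x": 0,"y": 0,"z": 0.002,"yaw": 0,"fingers": 1}
  ]
}}

```text
time: 22.2
eef_pos: [0.5228, -0.027, 0.0242]
tcp_rot: [0.775, 0.632, -0.0, -0.0]
contact_force: [-3.6, 0.3, 7.7]
opening: 0.003
finger_force: 3.6
```

Contact came at TCP 0.0242, so the plate top is at ≈ 45.7 mm and the rear is seated. Same check at the front.

{"fn": "move_arm", "kwargs": {
  "plan": [
    {"x": 0,"y": 0,"z": -0.03,"yaw": 0,"fingers": 1},
    {"x": 0.035,"y": 0,"z": -0.045,"yaw": 0,"fingers": 1},
    {"x": 0.075,"y": 0,"z": -0.045,"yaw": 0,"fingers": 1},
    {"x": 0.113,"y": 0,"z": -0.045,"yaw": 0,"fingers": 1},
    {"x": 0.113,"y": 0,"z": -0.02,"yaw": 0,"fingers": 1}
  ]
}}

```text
time: 22.7
eef_pos: [0.55, 0.0872, 0.0471]
tcp_rot: [0.774, 0.633, 0.004, 0.003]
contact_force: [0.6, -0.5, -0.6]
opening: -0.003
finger_force: 0.0
```

{"fn": "move_arm", "kwargs": {
  "plan": [
    {"x": 0,"y": 0,"z": 0.01,"yaw": 0,"fingers": 1},
    {"x": 0,"y": 0,"z": 0.016,"yaw": 0,"fingers": 1},
    {"x": 0,"y": 0,"z": 0.018,"yaw": 0,"fingers": 1},
    {"x": 0,"y": 0,"z": 0.019,"yaw": 0,"fingers": 1},
    {"x": 0,"y": 0,"z": 0.02,"yaw": 0,"fingers": 1}
  ]
}}

```text
time: 23.2
eef_pos: [0.5458, 0.083, 0.0242]
tcp_rot: [0.775, 0.632, -0.0, 0.0]
contact_force: [-4.4, -1.0, 10.0]
opening: -0.002
finger_force: 4.6
```

{"fn": "move_arm", "kwargs": {
  "plan": [
    {"x": 0,"y": 0,"z": -0.03,"yaw": 0,"fingers": 1},
    {"x": 0,"y": 0,"z": -0.07,"yaw": 0,"fingers": 1},
    {"x": -0.04,"y": 0,"z": -0.12,"yaw": 0,"fingers": 1},
    {"x": -0.09,"y": 0,"z": -0.15,"yaw": 0,"fingers": 1},
    {"x": -0.13,"y": 0,"z": -0.15,"yaw": 0,"fingers": 1}
  ]
}}

```text
time: 23.7
eef_pos: [0.5236, -0.0364, 0.1764]
tcp_rot: [0.774, 0.633, 0.003, 0.004]
contact_force: [1.0, -0.5, -1.2]
opening: 0.002
finger_force: 0.0
```

```bash
python3 ht.py; python3 - <<'E'
from h import *
d=np.load('last.npz');a,T=d['im'],d['T']
P=np.array([[.06,-.003],[-.06,-.003],[-.06,.147],[.06,.147]])+O
c=proj('wrist',np.c_[P@np.array([V,U]),np.full(4,.046)],T);print(c.round(0).tolist())
lines(a,T,[('rear',c[0],c[1]),('-x',c[1],c[2]),('front',c[2],c[3]),('+x',c[3],c[0])],z=.046,w=6)
a0,b0=np.load('im0.npz')['side'],ctrl.read_camera('side')
D=(cv2.absdiff(cv2.GaussianBlur(a0,(5,5),0),cv2.GaussianBlur(b0,(5,5),0)).max(2)>45).astype(np.uint8)
n,_,s,_=cv2.connectedComponentsWithStats(D);print([x.tolist() for x in s[1:] if x[4]>25])
E
```

```text
t 23.7 tray [0.0022 0.0044] z 0.1764 toolx ang 78.48 F tray 1.1 -0.3 -1.2
0 253.5 255.5 z 0.03 y [0.005 0.168]
15 253.5 255.5 z 0.03 y [0.005 0.156]
30 182.5 316.5 z 0.0495 y [0.   0.14]
45 183.5 315.5 z 0.0495 y [0.    0.128]
60 179.5 319.5 z 0.07 y [0.    0.113]
75 185.5 313.5 z 0.0495 y [-0.     0.103]
90 187.5 312.5 z 0.047 y [0.    0.089]
105 188.5 311.5 z 0.047 y [0.    0.075]
120 189.5 310.5 z 0.047 y [0.    0.061]
135 190.5 309.5 z 0.047 y [0.    0.046]
150 186.5 313.5 z 0.07 y [0.    0.036]
165 187.5 310.5 z 0.0655 y [-0.001  0.02 ]
180 193.5 307.5 z 0.049 y [ 0.001 -0.   ]
195 253.5 255.5 z 0.03 y [ 0.005 -0.024]
210 253.5 255.5 z 0.03 y [ 0.005 -0.043]
225 253.5 255.5 z 0.03 y [ 0.005 -0.062]
240 241.5 268.5 z 0.03 y [ 0.006 -0.082]
255 227.5 282.5 z 0.03 y [ 0.006 -0.102]
[[306.0, 181.0], [194.0, 182.0], [183.0, 22.0], [316.0, 22.0]]
rear 0.1 px [244. 183.] ang 179.53 mid [-0.0067 -0.0043]
-x 0.93 px [188. 101.] ang 90.04 mid [-0.0599  0.0747]
front 0.46 px [255.  24.] ang 0.01 mid [0.0052 0.1458]
+x 0.53 px [312.  84.] ang 89.8 mid [0.0597 0.0905]
[[3, 0, 43, 126, 2912], [55, 0, 107, 141, 6293], [108, 0, 76, 34, 1318], [176, 29, 22, 24, 409], [0, 43, 35, 110, 1885], [200, 42, 63, 121, 3561], [160, 61, 9, 18, 100], [152, 105, 28, 8, 153], [28, 117, 10, 17, 99], [88, 143, 26, 31, 465], [43, 157, 11, 13, 90], [16, 173, 45, 39, 1035], [99, 175, 27, 18, 330], [233, 179, 29, 4, 38], [115, 191, 92, 29, 1326], [217, 195, 29, 16, 291], [83, 213, 12, 8, 32], [230, 219, 24, 5, 63], [222, 226, 15, 2, 26], [213, 230, 44, 15, 434], [211, 250, 44, 14, 477]]
```

Both ends make contact at the same height (TCP 24.2 mm), the outline fits the bed and the rollers lie over it. The arm is clear, so I'm handing in.

```bash
python3 -c "
from plant import ctrl
print(ctrl.sign_off())"
```

```text
the job is handed in; nothing more can be done
None
```

The cover plate is flat and level on the seed bed under all four catches; I handed the job in at about 24 s with the arm clear and the other things never deliberately touched.

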